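# Set the beam attenuator to its third click, then open the shutter

## Task

Get the beam line ready for the camera: with the shutter still closed, push the filter slide away from its home end by its upright tab, counting the clicks, and stop at the third click without running on past it, so that the third filter stands in the beam. Only then push the shutter's paddle lever fully over to open the beam. Just push with a fingertip: do not pinch either lever, and leave the loose things beside the rail where they stand.

Things in the scene. Friction and masses are not known exactly. Their poses are not given: they have to be found in the camera images.
- beam_rail: The fixed beam line: an aluminium rail 80 mm wide, 340 mm long, 20 mm high, carrying from its +y end a finned lamp head, shutter, filter gate and camera. Origin on the bench under the rail's middle; x points across the rail away from the robot, y from camera to lamp, z up. Lamp and camera reach up to 81 mm, the gate's plunger barrel 105 mm
- filter_slide (a joint): travel of the filter slide along +x of beam_rail, m. A black bar with four round filters and four V notches in its top edge, into which a spring ball clicks. 0 = home stop, the end nearest the robot; the four detents are at 0.014, 0.030, 0.046, 0.062; far stop 0.067. Starts on the plain ground before the first notch, 0 to 0.006
- gate (a point): middle of the fixed gate through which the slide runs, on the beam axis 58 mm above the bench, x = 0, y = -0.030 of beam_rail. Its spring ball draws the slide to a detent's centre from within about 5 mm, so there the slide jumps ahead of a slow finger; leaving a detent takes a push of 5 to 8 N, sliding between detents about 1 N; between them it stays where it is left
- slide_tab (a point): middle of the top of the slide's upright tab, 112 mm above the bench; moves with the slide. The tab is a flat plate across the travel: 10 mm thick along x of beam_rail, 30 mm wide along y, free from 89 mm up to its rounded core ridge at 114 mm. The slide's bar below it reaches up to 80 mm. On the rail: x = -0.084 + joint value, y = -0.030
- slide_pad_near: ribbed rubber pad on the tab's face toward the home end (-x of beam_rail), 3 x 30 x 24 mm; origin at its centre, 100 mm above the bench; pushed to move the slide away from home
- slide_pad_far: the same pad on the tab's other face (+x of beam_rail); origin at its centre
- shutter (a joint): angle of the shutter lever about y of beam_rail, rad. 0 = closed: lever leaning 0.70 rad from upright to -x (toward the robot), round blade hanging in the beam; 1.40 = open stop: lever leaning 0.70 rad to +x, blade out of the beam. Starts at 0 to 0.12, turns against light friction (about 1.5 N at the paddle), stays where it is left
- shutter_tip (a point): middle of the outer end of the shutter's paddle, 50 mm from the pivot; moves with the lever (122 mm above the bench when closed, 134 mm when upright). The paddle is 10 mm thick, 18 mm wide along y of beam_rail and 20 mm long (from 28 to 50 mm from the pivot), on a 5 mm stem
- shutter_pivot (a point): the pivot of the shutter lever, fixed on beam_rail at x = 0, y = 0.039, in the middle plane of the paddle, 84 mm above the bench; the shutter plate behind it reaches up to 92 mm
- shutter_pad_near: ribbed rubber pad on the paddle's face toward -x of beam_rail (pushed to open), 3 x 18 x 20 mm; origin at its centre
- shutter_pad_far: the same pad on the paddle's other face (pushed to close); origin at its centre
- oil_dropper: loose amber dropper bottle, 29 mm across, 86 mm tall, standing beside the rail; origin under its middle; to be left alone
- objective_a: loose white objective, 25 mm across, 42 mm tall, standing beside the rail; origin under its middle; to be left alone
- eyepiece_c: loose black eyepiece, 51 mm across, 62 mm tall, standing beside the rail; origin under its middle; to be left alone
- lens_cap_b: loose black dust cap, 40 mm across, 11 mm high, lying beside the rail; origin under its middle; to be left alone

How it is judged:
By the outcome, as a careful person would: the job done as asked, in the order asked, and still so for the second after the job is handed in, with the robot touching nothing.
It also fails if it takes over 61 s, if anything falls off the work surface, if the arm or the gripper's body presses on something with over 40 N, if the wrist force passes 120 N, or if a joint passes its speed limit or range.

## Robot

A 6-joint arm with a two-finger parallel gripper is mounted at the origin on a cart in front of the work surface, level with it; the furniture and walls round the work are solid. World frame = base frame: x ahead of the robot, y to its left, z up, the work surface at z = 0. Lengths are in m, angles in degrees, forces in N, time in s.
With the tool pointing down it reaches from about 0.4 to 0.825 m from the base axis. Payload 7 kg.
Tool frame: the origin (TCP) lies on the centre line of the jaws, within the pads' length; the fingertips stand 22 mm ahead of it and the grasp point (between the pads) lies 3 mm ahead of it; z points along the fingers, y is the line along which they close (so a half turn about z gives the same grasp; the last joint's range is limited). The gripper opens to 88 mm and grips with 3 to 60 N. Pads are 19 mm wide; open, the fingers measure 130 mm over their backs; the gripper's body (78 mm by 193 mm) begins 47 mm behind the grasp point.
Start: joints at [-59.353, 20.546, 0.682, 0, -70.136, -16.507], TCP at [0.165, -0.655, 0.249] pointing down, gripper open.
Joint ranges: [-176.03, 176.03], [-82.01, 121.73], [-58.28, 71.71], [-173.87, 95.51], [-174.79, -0.11], [-173.66, 173.66]. Speed limits (degrees/s): [136.94, 136.94, 172.46, 180, 180, 180].

## Interface

Orientations are given as [roll, pitch, yaw] about the fixed x, y, z axes, in that order (R = Rz(yaw) Ry(pitch) Rx(roll)).
In Python, from plant import get_state, cams, r gives the robot as it stands.
- The arm moves only by the tool apply_moves, never from a script. Its argument "targets" is a list of rows, each an object with "dp": the shift along the world's x, y, z in m, a list of three; "yaw": the turn about the world's z in degrees. In form: [{"dp": [x, y, z], "yaw": yaw}, ...]. A call has 1 to 20 rows; each row is the pose to reach, as a shift and turn from the pose commanded when the call began; what a row does not reach only later rows make up. A row lasts 1/12 s, in which the tool goes at most 41.7 mm and 7.16 degrees, less where a joint would pass 70% of its speed; a pose out of reach is approached as far as the arm can. A call with a gripper value outside its range is refused whole. "grip" is the gripper command: -1 is fully open, 1 is shut, values between are in proportion, set as the call begins (left out, the last holds). The fingers move at their own pace and stop on an object; "squeeze" is the grip in N (left out, the last holds). Time passes only in rows, so rows that repeat a pose let the fingers close. It gives the time, the measured TCP pose, the force, the opening and the grip force at its end, in the units of the state.
- get_state(): the state, without advancing time (a new reading comes with each control period).
- cams.capture(name): name is "scene" or "top" or "wrist"; returns a dict with "image" (400x640x3 uint8, red, green, blue), "range_z" (400x640 float32, m along the optical axis (not along the pixel's ray), 0 where there is no reading), "fx", "fy", "cx", "cy" (pixels), "R" (3x3) and "t" (3): a world point X has camera coordinates R X + t; the wrist camera has in their place "T_tool_cam" (4x4, takes a point from camera to tool coordinates, whose origin is the TCP and whose axes are the flange's). Camera axes: x right, y down, z forward; pixel columns grow to the right and rows downward; lengths in m; the calibration is good to about 2 mm. A picture is of the moment at which its call begins: read the wrist's pose just before it.
- r.close_job(): hands the job in; it is judged then, once.
The state is a dict: "time_s": time; "joints": joint angles; "qd": joint speeds; "joint_torque": joint torques, N m; "tcp_pos": TCP position; "eef_rot": TCP orientation; "contact_force": force on the tool from outside, world axes, zero at the start; "moment": the same for the moment, N m; "gripper_width": finger opening in m; "gripper_force": force on a finger pad.
Only numpy, scipy, OpenCV 4.12 (cv2) and the standard library are available. Lean on these libraries where they do the work, as an engineer would, in place of code of your own. Each camera call takes 0.05 s, during which the arm holds its last target. There are 200 camera calls.

## Working session

There is one attempt and no reset: what is moved stays moved. The work goes in short steps, Python scripts to look and compute and a tool call to move; the robot and the scene stay as the last step left them, time stands still between calls to the robot, and variables do not carry over. Pictures are saved under pics/ and viewed, at most 10 in all, crops included, and the job is handed in when it is done.

Besides the shell and the picture viewer there is one more tool, called after "Call:" by a JSON object that holds its "fn" and its "kwargs", one argument or row to a line. apply_moves: Moves the arm, as the interface text tells. Its arguments: {"type":"object","properties":{"targets":{"type":"array","items":{"type":"object","properties":{"dp":{"type":"array","items":{"type":"number"}},"yaw":{"type":"number"}}}},"grip":{"type":"number"},"squeeze":{"type":"number"}},"required":["targets"]}

```bash
mkdir -p pics; ls; python3 - <<'E'
from plant import get_state,cams,r
import cv2,numpy as np,pickle
print(get_state())
d={}
for n in("scene","top"):
    c=cams.capture(n);d[n]=c;cv2.imwrite(f"pics/{n}0.png",c["image"][:,:,::-1]);print(n,c["fx"],c["fy"],c["cx"],c["cy"],c["R"],c["t"])
pickle.dump(d,open("c0.pkl","wb"))
E
```

```text
pics
{'time_s': 0.0, 'joints': array([-5.93543946e+01,  2.05883888e+01,  6.35621274e-01, -2.10608167e-02,
       -7.01366347e+01, -1.65083794e+01]), 'qd': array([-0.0262867 , -0.08040319,  0.00281753,  0.03038693, -0.00869569,
       -0.05249303]), 'joint_torque': array([-2.65424587e-04, -5.82715845e+01,  2.93067706e+01,  6.99767411e+00,
        6.96237505e-03, -1.49798116e-04]), 'tcp_pos': array([ 0.16475698, -0.65412224,  0.24766813]), 'eef_rot': array([ 1.79908657e+02, -6.42391571e-03, -1.65869940e+02]), 'contact_force': array([0.46883392, 0.38275765, 0.59210837]), 'moment': array([0.01234147, 0.02615987, 0.00235438]), 'gripper_force': 0.0, 'gripper_width': 0.08784519785546446}
scene 494.73774237553437 494.73774237553437 314.5480128977829 199.79621048443903 [[ 0.8642481  -0.50290284 -0.01280445]
 [-0.20505285 -0.32891648 -0.92182822]
 [ 0.45937844  0.79931388 -0.38738711]] [-0.50038095  0.23477874  0.65401261]
top 426.04164309834016 426.04164309834016 317.3049252283025 204.0329853748679 [[-0.14253572 -0.98978064 -0.00422506]
 [-0.96848638  0.14034751 -0.20575884]
 [ 0.20424909 -0.02523607 -0.97859361]] [0.10250496 0.58181587 0.82844664]
```

View pics/scene0.png

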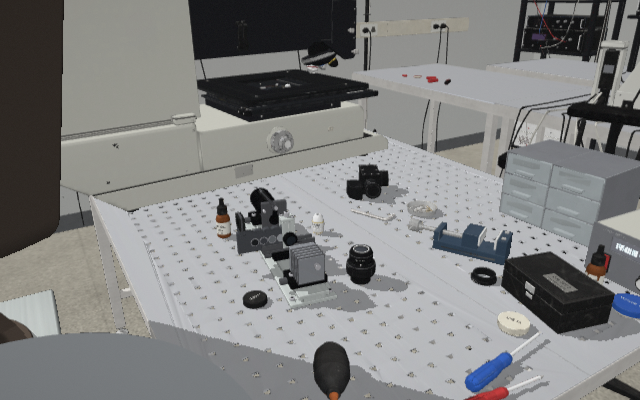

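View pics/top0.png

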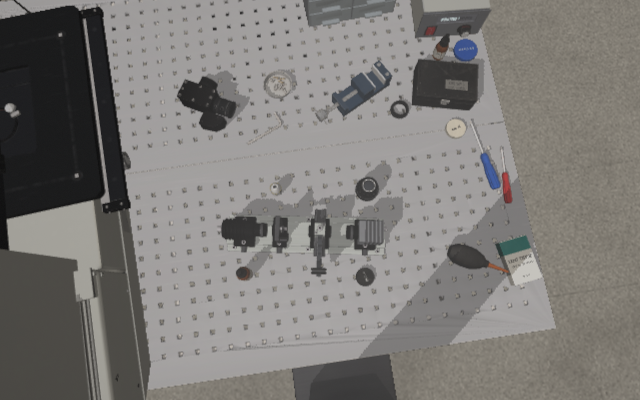

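The rail runs along the image row in the top view (lamp at 240,230; shutter at 281,232; slide at 319,240 with its tab at about 319,270; camera at 368,233). I'll zoom in for detail.

```bash
python3 - <<'E'
import cv2,pickle,numpy as np
d=pickle.load(open("c0.pkl","rb"))
a=d["top"]["image"][195:295,210:400,::-1];b=d["scene"]["image"][180:310,200:390,::-1]
f=lambda i:cv2.resize(i,(760,int(i.shape[0]*4)),interpolation=cv2.INTER_CUBIC)
cv2.imwrite("pics/a.png",f(a));cv2.imwrite("pics/b.png",f(b))
def P(n,u,v):
    c=d[n];z=np.median(c["range_z"][v-1:v+2,u-1:u+2]);p=np.array([(u-c["cx"])/c["fx"]*z,(v-c["cy"])/c["fy"]*z,z]);return c["R"].T@(p-c["t"])
for u,v in[(319,271),(314,271),(324,271),(281,232),(281,222),(281,242),(240,230),(368,233),(319,230),(245,273),(365,276),(275,187),(367,186)]:print(u,v,P("top",u,v).round(4))
E
```

```text
319 271 [0.4505 0.035  0.1135]
314 271 [0.4518 0.0443 0.114 ]
324 271 [0.4491 0.0256 0.1138]
281 232 [0.5371 0.098  0.0989]
281 222 [0.563  0.0978 0.0644]
281 242 [0.5241 0.1041 0.0484]
240 230 [0.5565 0.1813 0.0761]
368 233 [ 0.5128 -0.0735  0.0808]
319 230 [0.5297 0.0235 0.1027]
245 273 [0.4701 0.182  0.0674]
365 276 [ 0.4313 -0.0613  0.0105]
275 187 [0.6445 0.1025 0.0421]
367 186 [ 0.6136 -0.0906  0.0618]
```

View pics/a.png

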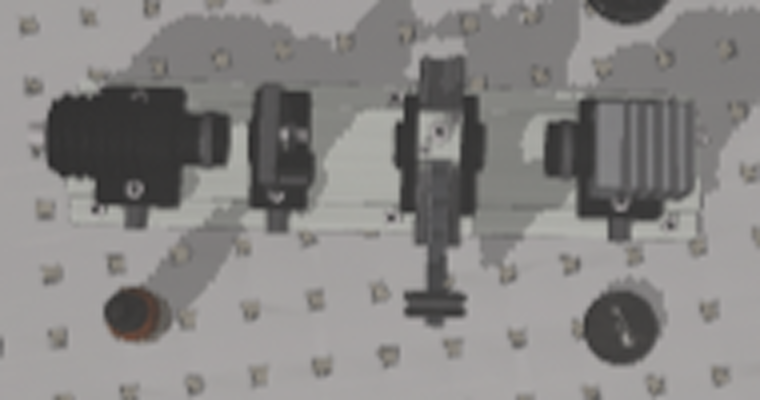

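View pics/b.png

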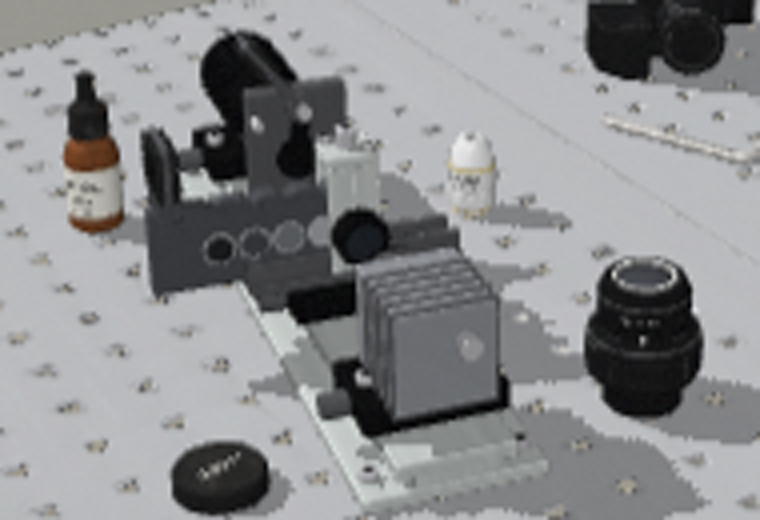

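The crops show the tab at crop a (435,305) on the slide end, the gate at (440,140), and the shutter plate at (280,145); the lever itself is not clear. I'll use the range data for heights.

```bash
cat > h.py <<'E'
import numpy as np
def cloud(c,Tw=None):
    z=c["range_z"];v,u=np.mgrid[0:z.shape[0],0:z.shape[1]]
    p=np.stack([(u-c["cx"])/c["fx"]*z,(v-c["cy"])/c["fy"]*z,z],-1)
    if Tw is None: w=(p-c["t"])@c["R"]
    else: w=p@Tw[:3,:3].T+Tw[:3,3]
    w[z<=0]=np.nan
    return w
E
python3 - <<'E'
import cv2,pickle,numpy as np
from h import cloud
d=pickle.load(open("c0.pkl","rb"))
for n in d:
    w=cloud(d[n]);m=(w[...,2]>.084)&(w[...,2]<.16)&(w[...,0]>.4)&(w[...,0]<.65)&(abs(w[...,1]-.05)<.17)
    k,l,s,_=cv2.connectedComponentsWithStats(m.astype('uint8'))
    for i in range(1,k):
        q=w[l==i];
        if len(q)>3: print(n,s[i],q.min(0).round(3),q.max(0).round(3),q.mean(0).round(3))
t=d["top"];w=cloud(t)
m=(w[...,2]>.086)
for v in range(224,250):print(v,''.join('%4d'%(1000*w[v,u,2]) if np.isfinite(w[v,u,2]) else ' nan' for u in range(268,294)))
# rail top plane
m=(abs(w[...,2]-.020)<.004)&(w[...,0]>.45)&(w[...,0]<.62)&(w[...,1]>-.14)&(w[...,1]<.25)
uv=np.argwhere(m);q=w[m];print(len(q));rc=cv2.minAreaRect(q[:,:2].astype('float32'));print(rc)
E
```

```text
scene [258 188  28  21 247] [0.515 0.083 0.084] [0.574 0.115 0.127] [0.539 0.098 0.099]
scene [219 197   3   3   6] [0.47  0.189 0.084] [0.475 0.193 0.087] [0.473 0.19  0.086]
scene [235 211  11  22 165] [0.445 0.02  0.085] [0.459 0.052 0.115] [0.451 0.031 0.103]
scene [279 211  16  16 179] [0.521 0.008 0.084] [0.547 0.034 0.106] [0.533 0.018 0.094]
top [274 216  15  27 243] [0.513 0.084 0.084] [0.572 0.114 0.128] [0.539 0.099 0.102]
top [314 223  12  13 143] [0.52  0.01  0.088] [0.546 0.034 0.108] [0.532 0.022 0.097]
top [311 268  16   7 100] [0.444 0.021 0.091] [0.458 0.051 0.117] [0.451 0.036 0.111]
top [237 271   5   4  12] [0.468 0.187 0.084] [0.475 0.195 0.087] [0.471 0.191 0.086]
224   17  18  21  19  18  32  33  88  90  92  92  90  80  63  38  35  32  34  35  32  17 nan  19  20  21  20
225   17  17  20  19  21  65  64  92  93  90  92  92  83  59  39  31  35  35  34  30  20  24  17  20  19  17
226   18  20  19  17  67  68  69  93  93  89  90  91  81  60  89  88  34  33  35  29  19  18  22  21  20  18
227   21  19  19  21  67  69  71  92  94  94  91  94  86  86  90  90  85  86 
[... 1841 characters left out ...]
 36  34  32  29  20  23  22  20  20  20  22
245   12  17  14  17  34  33  34  34  32  35  34  39  35  32  34  34  34  33  34  19  19  22  19  20  21  20
246    6   8   7  10  32  35  35  33  35  36  30  31  33  33  35  34  33  36  32   5   7   7   7   8   6   8
247    9   9  10   8   7  33  29  29  30  31  32  33  34  34  32  33  33  33  31   5   8   6   8   8   7   7
248    8   6  10   4   8   9   5   5   7  30  32  34  30  29   8   8   8   8   7   6   6   5   5   6   8   7
249    5   7   7   8   5   8   5   5   5  29  31  29  29  33 nan   5   9   8   6   5   8   6   8   6   6   7
1318
((0.5331122875213623, 0.05051808059215546), (0.12507255375385284, 0.33773255348205566), 5.117898941040039)
```

The shutter paddle is at about (0.52, 0.094), top at 127 mm, so it is closed. The tab is near (0.451, 0.035). Next I'll fit the rail edges for yaw and origin.

```bash
python3 - <<'E'
import cv2,pickle,numpy as np
from h import cloud
d=pickle.load(open("c0.pkl","rb"))
w=cloud(d["top"])
m=(abs(w[...,2]-.020)<.005)&(w[...,0]>.45)&(w[...,0]<.62)&(w[...,1]>-.14)&(w[...,1]<.25)
m=cv2.morphologyEx(m.astype('uint8'),cv2.MORPH_OPEN,np.ones((2,2)))>0
q=w[m]
for y0 in [-9.]:
  yaw=np.radians(y0)
  for it in range(3):
    R=np.array([[np.cos(yaw),np.sin(yaw)],[-np.sin(yaw),np.cos(yaw)]])
    p=q[:,:2]@R.T
    # near edge: min x per y bin
    b=np.round(p[:,1]/.006).astype(int);e=np.array([[np.median(p[b==k,1]),np.sort(p[b==k,0])[0],np.sort(p[b==k,0])[-1]] for k in np.unique(b) if (b==k).sum()>2])
    out=[]
    s=e
    for _ in range(6):
        f=np.polyfit(s[:,0],s[:,1],1);r=s[:,1]-np.polyval(f,s[:,0]);s=s[abs(r)<max(.0025,1.5*np.std(r))]
    yaw+= -np.arctan(f[0]);print(np.degrees(yaw),f,len(s),len(e))
R=np.array([[np.cos(yaw),np.sin(yaw)],[-np.sin(yaw),np.cos(yaw)]])
p=q[:,:2]@R.T
near=np.median(s[:,1]);ys=np.percentile(p[:,1],[0.5,99.5]);print("near",near,"ends",ys,np.ptp(ys),"xmax pct",np.percentile(p[:,0],[90,95,99]))
o=np.array([near+.040,ys.mean()]);print("origin",o@R)
for n in d:
  W=cloud(d[n]);
  for nm,lo,hi in(("tab",(.43,.01,.095),(.47,.06,.125)),("pad",(.5,.08,.105),(.55,.12,.14)),("barrel",(.51,0,.095),(.56,.045,.12))):
    g=np.all((W>lo)&(W<hi),-1);P=W[g];L=P[:,:2]@R.T-o
    print(n,nm,len(P),np.percentile(L,[3,50,97],axis=0).round(4).tolist(),np.percentile(P[:,2],97).round(4))
E
```

```text
** On entry to DLASCL parameter number  4 had an illegal value
 ** On entry to DLASCL parameter number  4 had an illegal value
 ** On entry to DLASCL parameter number  4 had an illegal value
 ** On entry to DLASCL parameter number  4 had an illegal value
 ** On entry to DLASCL parameter number  5 had an illegal value
 ** On entry to DLASCL parameter number  4 had an illegal value<stdin>:14: RuntimeWarning: invalid value encountered in cast
Traceback (most recent call last):
numpy.linalg.LinAlgError: SVD did not converge in Linear Least Squares
```

```bash
cat > rail.py <<'E'
import cv2,pickle,numpy as np
from h import cloud
d=pickle.load(open("c0.pkl","rb"))
w=cloud(d["top"])
m=(abs(w[...,2]-.020)<.005)&(w[...,0]>.45)&(w[...,0]<.60)&(w[...,1]>-.14)&(w[...,1]<.25)
k,l,s,_=cv2.connectedComponentsWithStats(m.astype('uint8'))
m=np.isin(l,[i for i in range(1,k) if s[i,4]>25])
q=w[m];yaw=np.radians(-9.)
for it in range(4):
    R=np.array([[np.cos(yaw),np.sin(yaw)],[-np.sin(yaw),np.cos(yaw)]])
    p=q[:,:2]@R.T
    b=np.round(p[:,1]/.006).astype(int);e=np.array([[np.median(p[b==k,1]),p[b==k,0].min()] for k in np.unique(b) if (b==k).sum()>2])
    s=e[e[:,1]<np.median(e[:,1])+.006]
    for _ in range(5):
        f=np.polyfit(s[:,0],s[:,1],1);r=s[:,1]-np.polyval(f,s[:,0]);s=s[abs(r)<max(.002,1.5*np.std(r))]
    yaw-=np.arctan(f[0])
print(np.degrees(yaw),len(s),len(e))
R=np.array([[np.cos(yaw),np.sin(yaw)],[-np.sin(yaw),np.cos(yaw)]])
p=q[:,:2]@R.T
near=np.median(s[:,1]);ys=np.percentile(p[:,1],[0.5,99.5]);print("near",near,"ends",ys,np.ptp(ys))
o=np.array([near+.040,ys.mean()]);print("origin",o@R)
for n in d:
  W=cloud(d[n]);
  for nm,lo,hi in(("tab",(.43,.01,.095),(.47,.06,.125)),("pad",(.5,.08,.105),(.55,.12,.14)),("barrel",(.51,0,.095),(.56,.045,.12))):
    g=np.all((W>lo)&(W<hi),-1);P=W[g];L=P[:,:2]@R.T-o
    print(n,nm,len(P),np.percentile(L,[3,50,97],axis=0).round(4).tolist(),np.percentile(P[:,2],97).round(4))
E
python3 rail.py
```

```text
-9.87675779443321 32 32
near 0.4959076787571486 ends [-0.02563638  0.30870479] 0.33434117138842606
origin [0.55224227 0.04751256]
scene tab 124 [[-0.1015, -0.0429], [-0.0976, -0.0371], [-0.0914, -0.0154]] 0.1146
scene pad 80 [[-0.0433, 0.0324], [-0.0356, 0.0358], [-0.0269, 0.0476]] 0.1258
scene barrel 90 [[-0.0238, -0.0376], [-0.0144, -0.0299], [-0.0023, -0.0175]] 0.1053
top tab 99 [[-0.1034, -0.0415], [-0.0983, -0.028], [-0.0923, -0.0162]] 0.1156
top pad 87 [[-0.0443, 0.0316], [-0.0367, 0.04], [-0.0273, 0.0482]] 0.1272
top barrel 106 [[-0.0251, -0.0392], [-0.0142, -0.0292], [-0.0031, -0.0181]] 0.1063
```

Call:
{"fn": "apply_moves", "kwargs": {
  "targets": [
    {"dp": [0.285,0.455,0],"yaw": -23.9},
    {"dp": [0.285,0.455,0],"yaw": -23.9},
    {"dp": [0.285,0.455,0],"yaw": -23.9},
    {"dp": [0.285,0.455,0],"yaw": -23.9},
    {"dp": [0.285,0.455,0],"yaw": -23.9},
    {"dp": [0.285,0.455,0],"yaw": -23.9},
    {"dp": [0.285,0.455,0],"yaw": -23.9},
    {"dp": [0.285,0.455,0],"yaw": -23.9},
    {"dp": [0.285,0.455,0],"yaw": -23.9},
    {"dp": [0.285,0.455,0],"yaw": -23.9},
    {"dp": [0.285,0.455,0],"yaw": -23.9},
    {"dp": [0.285,0.455,0],"yaw": -23.9},
    {"dp": [0.285,0.455,0],"yaw": -23.9},
    {"dp": [0.285,0.455,0],"yaw": -23.9}
  ],
  "grip": 1,
  "squeeze": 10
}}

```text
time_s: 1.27
tcp_pos: [0.4528, -0.195, 0.2485]
eef_rot: [180.0, 0.1, 170.5]
contact_force: [-1.0, -1.4, -0.4]
gripper_width: 0.0019
gripper_force: 0.0
```

Call:
{"fn": "apply_moves", "kwargs": {
  "targets": [
    {"dp": [-0.037,0.242,0],"yaw": 0},
    {"dp": [-0.037,0.242,0],"yaw": 0},
    {"dp": [-0.037,0.242,0],"yaw": 0},
    {"dp": [-0.037,0.242,0],"yaw": 0},
    {"dp": [-0.037,0.242,0],"yaw": 0},
    {"dp": [-0.037,0.242,0],"yaw": 0},
    {"dp": [-0.037,0.242,0],"yaw": 0},
    {"dp": [-0.037,0.242,0],"yaw": 0},
    {"dp": [-0.037,0.242,0],"yaw": 0},
    {"dp": [-0.037,0.242,0],"yaw": 0}
  ]
}}

```text
time_s: 2.1
tcp_pos: [0.4128, 0.0417, 0.2484]
eef_rot: [-180.0, -0.0, 170.2]
contact_force: [-0.1, -1.4, 1.5]
gripper_width: 0.0004
gripper_force: 0.0
```

Call:
{"fn": "apply_moves", "kwargs": {
  "targets": [
    {"dp": [0,0,-0.03],"yaw": 0},
    {"dp": [0,0,-0.06],"yaw": 0},
    {"dp": [0,0,-0.09],"yaw": 0},
    {"dp": [0,0,-0.11],"yaw": 0},
    {"dp": [0,0,-0.125],"yaw": 0},
    {"dp": [0,0,-0.133],"yaw": 0},
    {"dp": [0,0,-0.133],"yaw": 0},
    {"dp": [0,0,-0.133],"yaw": 0}
  ]
}}

```text
time_s: 2.77
tcp_pos: [0.4132, 0.0417, 0.1157]
eef_rot: [-180.0, -0.0, 170.2]
contact_force: [-0.9, 0.1, 0.7]
gripper_width: 0.0006
gripper_force: 0.0
```

```bash
cat > look.py <<'E'
import sys,cv2,numpy as np,pickle
from plant import get_state,cams
from h import cloud
from scipy.spatial.transform import Rotation as Ro
def main(tag):
    s=get_state();print(s["time_s"],s["tcp_pos"].round(4),s["eef_rot"].round(2),s["contact_force"].round(2))
    out={}
    for n in("wrist","top","scene"):
        c=cams.capture(n);out[n]=c;cv2.imwrite(f"pics/{tag}_{n}.png",c["image"][:,:,::-1])
    out["s"]=s;pickle.dump(out,open(f"{tag}.pkl","wb"))
    yaw=np.radians(-9.8);X=np.array([np.cos(yaw),np.sin(yaw)]);Y=np.array([-X[1],X[0]])
    for n in("top","scene"):
        W=cloud(out[n]);g=(abs(W[...,2]-.096)<.025)&(abs(W[...,1]-.08)<.14)&(W[...,0]>.39)&(W[...,0]<.62)
        P=W[g];o=np.array([.5522,.0475])-.0142*X;L=(P[:,:2]-o);L=np.c_[L@X,L@Y,P[:,2]]
        for nm,lo,hi in(("tab",(-.12,-.05,.095),(0,-.01,.117)),("lever",(-.06,.028,.105),(.06,.055,.14)),("barrel",(-.03,-.05,.095),(.03,-.01,.11))):
            q=L[np.all((L>lo)&(L<hi),1)]
            if len(q):print(n,nm,len(q),np.percentile(q,[3,50,97],axis=0).round(4).tolist())
if __name__=="__main__":main(sys.argv[1])
E
python3 look.py l1; python3 -c "
import cv2,numpy as np
a=cv2.imread('pics/l1_wrist.png');b=cv2.imread('pics/l1_scene.png')[160:300,190:390];b=cv2.resize(b,(400,280))
t=cv2.resize(cv2.imread('pics/l1_top.png')[180:300,210:410],(400,240))
a=cv2.resize(a,(448,280));p=np.zeros((520,448,3),'uint8');o=np.zeros((520,848-48,3),'uint8');o[:280,:400]=b;o[280:,:400]=t;o[:250,400:]=cv2.resize(a,(400,250));cv2.imwrite('pics/l1_m.png',o)"
```

```text
2.7667 [0.4132 0.0417 0.1157] [-1.7996e+02 -2.0000e-02  1.7015e+02] [-0.95  0.15  0.75]
top tab 52 [[-0.0109, -0.0375, 0.0953], [-0.0049, -0.0275, 0.0971], [-0.0002, -0.0187, 0.1062]]
top lever 40 [[-0.031, 0.0315, 0.1084], [-0.0177, 0.0395, 0.1167], [-0.0125, 0.0486, 0.1208]]
top barrel 98 [[-0.0108, -0.0391, 0.0953], [-0.0003, -0.0291, 0.097], [0.0111, -0.0193, 0.1051]]
scene tab 233 [[-0.1186, -0.0452, 0.0956], [-0.0844, -0.039, 0.1054], [-0.0015, -0.0157, 0.1152]]
scene lever 48 [[-0.0279, 0.0321, 0.1076], [-0.0193, 0.0353, 0.115], [-0.0128, 0.0412, 0.1203]]
scene barrel 94 [[-0.0094, -0.0381, 0.0953], [0.0003, -0.0302, 0.0969], [0.0123, -0.0164, 0.1056]]
```

View pics/l1_m.png

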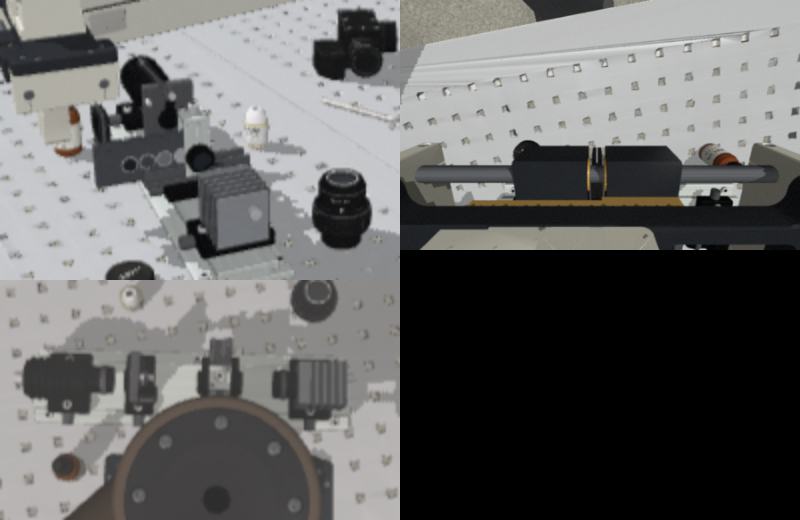

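Finger stands just short of the tab, aligned with it, clear of everything (scene mosaic: finger at 60,125, tab at 100,125). I'll approach slowly along the rail's x.

Call:
{"fn": "apply_moves", "kwargs": {
  "targets": [
    {"dp": [0.003,-0.0005,-0.002],"yaw": 0},
    {"dp": [0.006,-0.001,-0.002],"yaw": 0},
    {"dp": [0.009,-0.0016,-0.002],"yaw": 0},
    {"dp": [0.012,-0.0021,-0.002],"yaw": 0},
    {"dp": [0.014,-0.0024,-0.002],"yaw": 0},
    {"dp": [0.015,-0.0026,-0.002],"yaw": 0},
    {"dp": [0.015,-0.0026,-0.002],"yaw": 0}
  ]
}}

```text
time_s: 3.5
tcp_pos: [0.4281, 0.0398, 0.1135]
eef_rot: [-180.0, -0.0, 170.2]
contact_force: [-0.4, 0.1, -0.1]
gripper_width: 0.0007
gripper_force: 0.0
```

```bash
cat > sc.py <<'E'
import sys,cv2,numpy as np
from plant import get_state,cams
s=get_state();c=cams.capture("scene");g=c["image"]
o=cv2.resize(g[185:265,215:315],(800,640),interpolation=cv2.INTER_CUBIC)[:600]
cv2.imwrite(f"pics/{sys.argv[1]}.png",o[:,:,::-1])
X=np.array([.9854,-.1702]);t=(s["tcp_pos"][:2]-[.4507,.0357])@X
print(s["time_s"],s["tcp_pos"].round(4),"railx rel tab0 %.4f"%t,s["contact_force"].round(2))
# correlation of bar patch (filters) with the first frame, along the bar direction
import pickle
r0=pickle.load(open("c0.pkl","rb"))["scene"]
b=cv2.cvtColor(r0["image"],6).astype('float32');n=cv2.cvtColor(g,6).astype('float32')
P=lambda p:(lambda q:np.array([c["fx"]*q[0]/q[2]+c["cx"],c["fy"]*q[1]/q[2]+c["cy"]]))(c["R"]@p+c["t"])
Y=np.array([.1702,.9854]);tab=np.array([.4507,.0357])
p0=P(np.r_[tab-.005*Y,.058]);p1=P(np.r_[tab-.005*Y+.06*X,.058]);du=(p1-p0)/60
tpl=b[232:252,239:262];
res=[]
for k in np.arange(-4,66,.25):
    pt=np.array([250,241.5])+du*k
    q=cv2.getRectSubPix(n,(23,20),tuple(map(float,pt)));res.append((cv2.matchTemplate(q,tpl,5)[0,0],k))
res.sort(reverse=True);print("du",du,"shift mm",res[:3])
E
python3 sc.py s1
```

```text
3.5 [0.4281 0.0398 0.1135] railx rel tab0 -0.0230 [-0.41  0.14 -0.12]
du [ 0.55215722 -0.09821364] shift mm [(np.float32(0.99645555), np.float64(0.0)), (np.float32(0.9913446), np.float64(0.25)), (np.float32(0.99131477), np.float64(-0.25))]
```

View pics/s1.png

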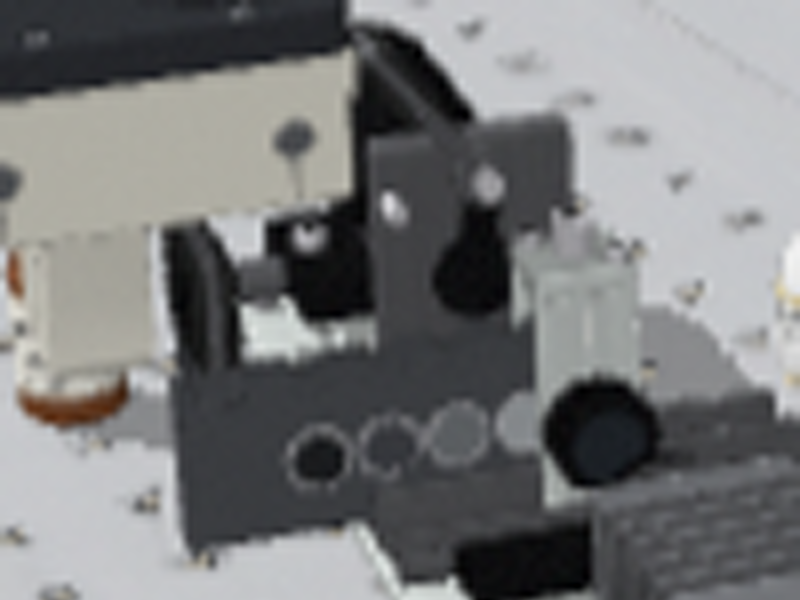

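The finger (right edge near px 160) is about 1–2 mm short of the tab (165). Bar tracking by template works. Advancing in small steps.

Call:
{"fn": "apply_moves", "kwargs": {
  "targets": [
    {"dp": [0.001,-0.0002,0],"yaw": 0},
    {"dp": [0.002,-0.0003,0],"yaw": 0},
    {"dp": [0.003,-0.0005,0],"yaw": 0},
    {"dp": [0.004,-0.0007,0],"yaw": 0},
    {"dp": [0.005,-0.0009,0],"yaw": 0},
    {"dp": [0.006,-0.001,0],"yaw": 0},
    {"dp": [0.006,-0.001,0],"yaw": 0},
    {"dp": [0.006,-0.001,0],"yaw": 0}
  ]
}}

```text
time_s: 4.22
tcp_pos: [0.4339, 0.0389, 0.1135]
eef_rot: [-180.0, -0.0, 170.2]
contact_force: [-0.0, 0.5, -0.1]
gripper_width: 0.001
gripper_force: 0.0
```

```bash
python3 sc.py s2
```

```text
4.2167 [0.4339 0.0389 0.1135] railx rel tab0 -0.0171 [-0.    0.52 -0.12]
du [ 0.55215722 -0.09821364] shift mm [(np.float32(0.99647206), np.float64(0.0)), (np.float32(0.9910976), np.float64(0.25)), (np.float32(0.99106616), np.float64(-0.25))]
```

Call:
{"fn": "apply_moves", "kwargs": {
  "targets": [
    {"dp": [0.001,-0.0002,0],"yaw": 0},
    {"dp": [0.002,-0.0003,0],"yaw": 0},
    {"dp": [0.003,-0.0005,0],"yaw": 0},
    {"dp": [0.004,-0.0007,0],"yaw": 0},
    {"dp": [0.005,-0.0009,0],"yaw": 0},
    {"dp": [0.006,-0.001,0],"yaw": 0},
    {"dp": [0.006,-0.001,0],"yaw": 0},
    {"dp": [0.006,-0.001,0],"yaw": 0}
  ]
}}

```text
time_s: 4.93
tcp_pos: [0.4401, 0.0378, 0.1135]
eef_rot: [-180.0, 0.0, 170.2]
contact_force: [-0.8, 0.0, -0.4]
gripper_width: 0.0005
gripper_force: 0.4
```

```bash
python3 sc.py s3
```

```text
4.9333 [0.4401 0.0378 0.1135] railx rel tab0 -0.0108 [-0.78  0.   -0.38]
du [ 0.55215722 -0.09821364] shift mm [(np.float32(0.82231176), np.float64(2.75)), (np.float32(0.81980336), np.float64(2.5)), (np.float32(0.81435406), np.float64(3.0))]
```

Call:
{"fn": "apply_moves", "kwargs": {
  "targets": [
    {"dp": [0.001,-0.0002,0],"yaw": 0},
    {"dp": [0.002,-0.0003,0],"yaw": 0},
    {"dp": [0.003,-0.0005,0],"yaw": 0},
    {"dp": [0.004,-0.0007,0],"yaw": 0},
    {"dp": [0.004,-0.0007,0],"yaw": 0},
    {"dp": [0.004,-0.0007,0],"yaw": 0}
  ]
}}

```text
time_s: 5.48
tcp_pos: [0.4445, 0.0372, 0.1137]
eef_rot: [180.0, 0.1, 170.2]
contact_force: [0.0, -0.2, -0.4]
gripper_width: 0.0005
gripper_force: 0.0
```

```bash
python3 sc.py s4
```

```text
5.4833 [0.4445 0.0372 0.1137] railx rel tab0 -0.0064 [ 0.   -0.16 -0.44]
du [ 0.55215722 -0.09821364] shift mm [(np.float32(0.6993455), np.float64(8.25)), (np.float32(0.6968322), np.float64(8.0)), (np.float32(0.6895198), np.float64(8.5))]
```

Call:
{"fn": "apply_moves", "kwargs": {
  "targets": [
    {"dp": [0.001,-0.0002,0],"yaw": 0},
    {"dp": [0.002,-0.0003,0],"yaw": 0},
    {"dp": [0.003,-0.0005,0],"yaw": 0},
    {"dp": [0.004,-0.0007,0],"yaw": 0},
    {"dp": [0.004,-0.0007,0],"yaw": 0},
    {"dp": [0.004,-0.0007,0],"yaw": 0}
  ]
}}

```text
time_s: 6.03
tcp_pos: [0.448, 0.0364, 0.1136]
eef_rot: [180.0, 0.0, 170.2]
contact_force: [0.4, 0.9, -0.3]
gripper_width: 0.0006
gripper_force: 0.0
```

```bash
python3 sc.py s5
```

```text
6.0333 [0.448  0.0364 0.1136] railx rel tab0 -0.0028 [ 0.42  0.89 -0.26]
du [ 0.55215722 -0.09821364] shift mm [(np.float32(0.66781235), np.float64(12.5)), (np.float32(0.66553843), np.float64(12.75)), (np.float32(0.6653314), np.float64(13.0))]
```

View pics/s5.png

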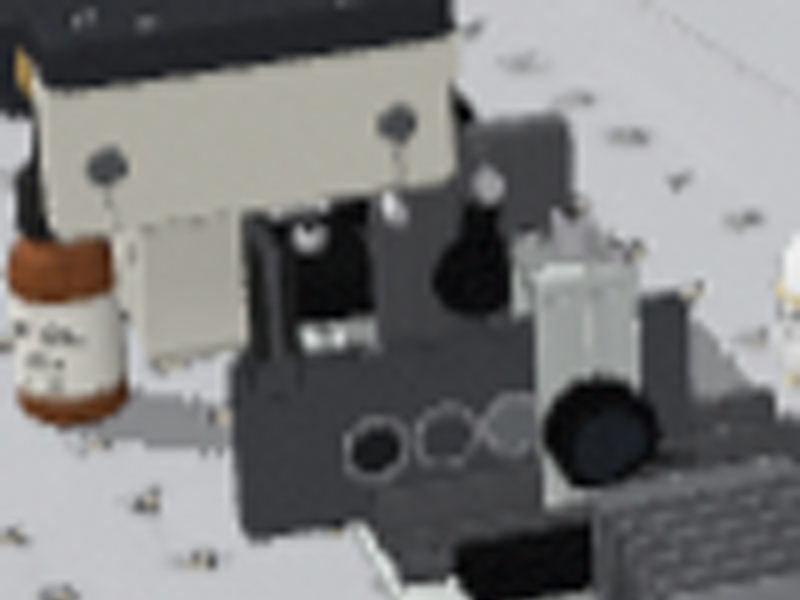

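Slide moved ≈12.7 mm (first filter circle at 320→378 px): it sits in the first detent, one click. Pushing on towards the second.

```bash
sed -i 's/tpl=b\[232:252,239:262\];/tpl=b[235:250,247:264];/; s/np.array(\[250,241.5\])/np.array([255,242.])/; s/(23,20)/(17,15)/' sc.py; python3 - <<'E'
E
python3 sc.py s6
```

```text
6.0833 [0.4479 0.0365 0.1135] railx rel tab0 -0.0029 [-0.16 -0.1   0.15]
du [ 0.55215722 -0.09821364] shift mm [(np.float32(0.9112206), np.float64(13.0)), (np.float32(0.9026196), np.float64(12.75)), (np.float32(0.90103143), np.float64(13.25))]
```

Call:
{"fn": "apply_moves", "kwargs": {
  "targets": [
    {"dp": [0.001,-0.0002,0],"yaw": 0},
    {"dp": [0.002,-0.0003,0],"yaw": 0},
    {"dp": [0.003,-0.0005,0],"yaw": 0},
    {"dp": [0.004,-0.0007,0],"yaw": 0},
    {"dp": [0.0045,-0.0008,0],"yaw": 0},
    {"dp": [0.0045,-0.0008,0],"yaw": 0}
  ]
}}

```text
time_s: 6.63
tcp_pos: [0.4514, 0.0357, 0.1133]
eef_rot: [-180.0, -0.1, 170.2]
contact_force: [-4.2, 2.7, 1.9]
gripper_width: 0.0002
gripper_force: 2.7
```

```bash
python3 sc.py s7
```

```text
6.6333 [0.4514 0.0357 0.1133] railx rel tab0 0.0007 [-4.17  2.68  1.9 ]
du [ 0.55215722 -0.09821364] shift mm [(np.float32(0.890752), np.float64(14.5)), (np.float32(0.88904047), np.float64(14.75)), (np.float32(0.88561046), np.float64(14.25))]
```

Call:
{"fn": "apply_moves", "kwargs": {
  "targets": [
    {"dp": [0.001,-0.0002,0],"yaw": 0},
    {"dp": [0.002,-0.0003,0],"yaw": 0},
    {"dp": [0.003,-0.0005,0],"yaw": 0},
    {"dp": [0.004,-0.0007,0],"yaw": 0},
    {"dp": [0.005,-0.0009,0],"yaw": 0},
    {"dp": [0.006,-0.001,0],"yaw": 0},
    {"dp": [0.006,-0.001,0],"yaw": 0}
  ]
}}

```text
time_s: 7.27
tcp_pos: [0.4582, 0.0346, 0.1134]
eef_rot: [-180.0, -0.0, 170.2]
contact_force: [-1.1, 0.3, -1.1]
gripper_width: 0.0006
gripper_force: 0.3
```

```bash
python3 sc.py s8
```

```text
7.2667 [0.4582 0.0346 0.1134] railx rel tab0 0.0076 [-1.07  0.26 -1.13]
du [ 0.55215722 -0.09821364] shift mm [(np.float32(0.8900461), np.float64(21.25)), (np.float32(0.8894364), np.float64(21.5)), (np.float32(0.8781927), np.float64(21.75))]
```

Call:
{"fn": "apply_moves", "kwargs": {
  "targets": [
    {"dp": [0.001,-0.0002,0],"yaw": 0},
    {"dp": [0.002,-0.0003,0],"yaw": 0},
    {"dp": [0.003,-0.0005,0],"yaw": 0},
    {"dp": [0.004,-0.0007,0],"yaw": 0},
    {"dp": [0.005,-0.0009,0],"yaw": 0},
    {"dp": [0.005,-0.0009,0],"yaw": 0}
  ]
}}

```text
time_s: 7.82
tcp_pos: [0.4641, 0.0339, 0.1137]
eef_rot: [180.0, 0.1, 170.2]
contact_force: [0.4, 0.1, 0.1]
gripper_width: 0.0002
gripper_force: 0.0
```

```bash
python3 sc.py s9
```

```text
7.8167 [0.4641 0.0339 0.1137] railx rel tab0 0.0135 [0.37 0.1  0.06]
du [ 0.55215722 -0.09821364] shift mm [(np.float32(0.8656002), np.float64(28.0)), (np.float32(0.8650793), np.float64(27.75)), (np.float32(0.84885794), np.float64(28.25))]
```

Call:
{"fn": "apply_moves", "kwargs": {
  "targets": [
    {"dp": [0.001,-0.0002,0],"yaw": 0},
    {"dp": [0.002,-0.0003,0],"yaw": 0},
    {"dp": [0.003,-0.0005,0],"yaw": 0},
    {"dp": [0.004,-0.0007,0],"yaw": 0},
    {"dp": [0.005,-0.0009,0],"yaw": 0},
    {"dp": [0.005,-0.0009,0],"yaw": 0}
  ]
}}

```text
time_s: 8.37
tcp_pos: [0.4674, 0.0329, 0.1133]
eef_rot: [-180.0, -0.1, 170.2]
contact_force: [-4.5, 2.9, 2.2]
gripper_width: 0.0004
gripper_force: 2.5
```

```bash
python3 sc.py s10
```

```text
8.3667 [0.4674 0.0329 0.1133] railx rel tab0 0.0169 [-4.49  2.88  2.16]
du [ 0.55215722 -0.09821364] shift mm [(np.float32(0.92337024), np.float64(30.5)), (np.float32(0.92090935), np.float64(30.75)), (np.float32(0.91285), np.float64(31.0))]
```

Call:
{"fn": "apply_moves", "kwargs": {
  "targets": [
    {"dp": [0.001,-0.0002,0],"yaw": 0},
    {"dp": [0.002,-0.0003,0],"yaw": 0},
    {"dp": [0.003,-0.0005,0],"yaw": 0},
    {"dp": [0.004,-0.0007,0],"yaw": 0},
    {"dp": [0.005,-0.0009,0],"yaw": 0},
    {"dp": [0.006,-0.001,0],"yaw": 0},
    {"dp": [0.006,-0.001,0],"yaw": 0}
  ]
}}

```text
time_s: 9.0
tcp_pos: [0.4741, 0.0318, 0.1134]
eef_rot: [-180.0, -0.0, 170.2]
contact_force: [-1.3, -0.6, -0.8]
gripper_width: 0.0006
gripper_force: 0.4
```

```bash
python3 sc.py s11
```

```text
9.0 [0.4741 0.0318 0.1134] railx rel tab0 0.0237 [-1.26 -0.57 -0.85]
du [ 0.55215722 -0.09821364] shift mm [(np.float32(0.52589035), np.float64(37.0)), (np.float32(0.523095), np.float64(36.75)), (np.float32(0.519674), np.float64(37.25))]
```

Call:
{"fn": "apply_moves", "kwargs": {
  "targets": [
    {"dp": [0.0005,-0.0001,0],"yaw": 0},
    {"dp": [0.001,-0.0002,0],"yaw": 0},
    {"dp": [0.0015,-0.0003,0],"yaw": 0},
    {"dp": [0.002,-0.0003,0],"yaw": 0},
    {"dp": [0.0025,-0.0004,0],"yaw": 0},
    {"dp": [0.003,-0.0005,0],"yaw": 0},
    {"dp": [0.003,-0.0005,0],"yaw": 0}
  ]
}}

```text
time_s: 9.63
tcp_pos: [0.4781, 0.0314, 0.1138]
eef_rot: [180.0, 0.1, 170.3]
contact_force: [-0.3, 0.7, -0.4]
gripper_width: 0.0002
gripper_force: 0.0
```

```bash
python3 sc.py s12
```

```text
9.6333 [0.4781 0.0314 0.1138] railx rel tab0 0.0277 [-0.31  0.73 -0.4 ]
du [ 0.55215722 -0.09821364] shift mm [(np.float32(0.34198943), np.float64(41.0)), (np.float32(0.3409523), np.float64(41.25)), (np.float32(0.3385524), np.float64(40.75))]
```

```bash
python3 sc.py s13
```

```text
9.6833 [0.4781 0.0315 0.1138] railx rel tab0 0.0277 [0.37 0.4  0.13]
du [ 0.55215722 -0.09821364] shift mm [(np.float32(0.26458782), np.float64(27.0)), (np.float32(0.26222157), np.float64(27.25)), (np.float32(0.2577334), np.float64(40.75))]
```

View pics/s13.png

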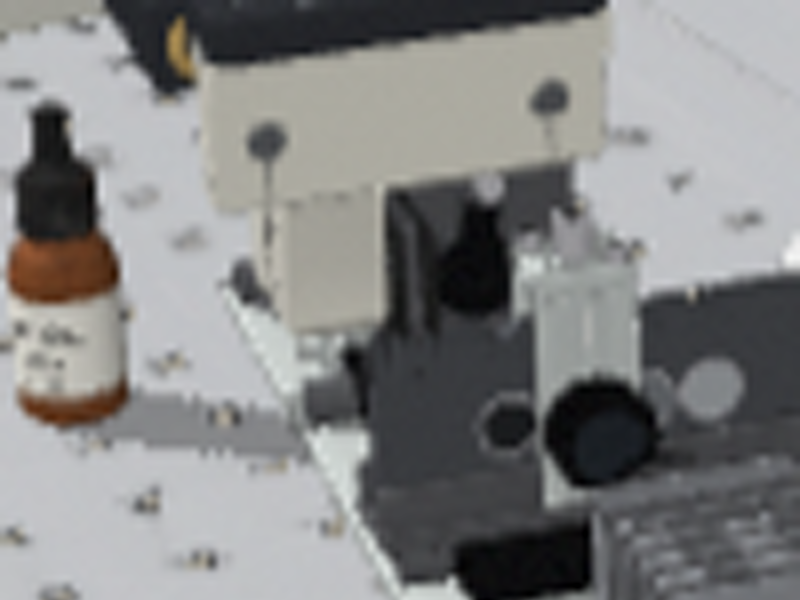

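The first filter circle is at (508,425): detent pitch 65 px (378 → 444 → 508), so the slide has clicked into the third detent with zero force. Backing off, then going over to the shutter side.

Call:
{"fn": "apply_moves", "kwargs": {
  "targets": [
    {"dp": [-0.005,0.0009,0],"yaw": 0},
    {"dp": [-0.012,0.0021,0],"yaw": 0},
    {"dp": [-0.0197,0.0034,0.005],"yaw": 0},
    {"dp": [-0.0197,0.0034,0.0165],"yaw": 0},
    {"dp": [-0.0152,0.0264,0.0165],"yaw": 0},
    {"dp": [-0.0112,0.0499,0.0165],"yaw": 0},
    {"dp": [-0.0082,0.0698,0.0165],"yaw": 0},
    {"dp": [-0.0082,0.0698,0.0165],"yaw": 0},
    {"dp": [-0.0082,0.0698,0.0165],"yaw": 0}
  ]
}}

```text
time_s: 10.48
tcp_pos: [0.4687, 0.102, 0.1305]
eef_rot: [180.0, 0.0, 170.3]
contact_force: [0.4, -1.3, -0.6]
gripper_width: 0.0003
gripper_force: 0.0
```

```bash
python3 look.py l2; python3 -c "
import cv2,numpy as np
o=np.zeros((600,800,3),'uint8');o[:300,:400]=cv2.resize(cv2.imread('pics/l2_scene.png')[185:260,220:320],(400,300),interpolation=2);o[300:,:400]=cv2.resize(cv2.imread('pics/l2_top.png')[190:290,240:373],(400,300));o[:250,400:]=cv2.resize(cv2.imread('pics/l2_wrist.png'),(400,250));cv2.imwrite('pics/l2_m.png',o)"
```

```text
10.4833 [0.4687 0.102  0.1305] [1.7998e+02 1.0000e-02 1.7035e+02] [ 0.38 -1.3  -0.6 ]
top tab 81 [[-0.0386, -0.0374, 0.0952], [-0.0075, -0.0264, 0.0992], [-0.0003, -0.0168, 0.1148]]
top barrel 99 [[-0.0108, -0.0391, 0.0952], [-0.0008, -0.0291, 0.0968], [0.0111, -0.0192, 0.1055]]
scene tab 170 [[-0.042, -0.0415, 0.0956], [-0.0363, -0.0327, 0.1037], [-0.0012, -0.0159, 0.1145]]
scene lever 47 [[-0.0288, 0.0324, 0.1076], [-0.0197, 0.0347, 0.1148], [-0.0125, 0.0428, 0.1204]]
scene barrel 97 [[-0.0097, -0.0384, 0.0952], [-0.0001, -0.0302, 0.097], [0.0122, -0.018, 0.1058]]
```

View pics/l2_m.png

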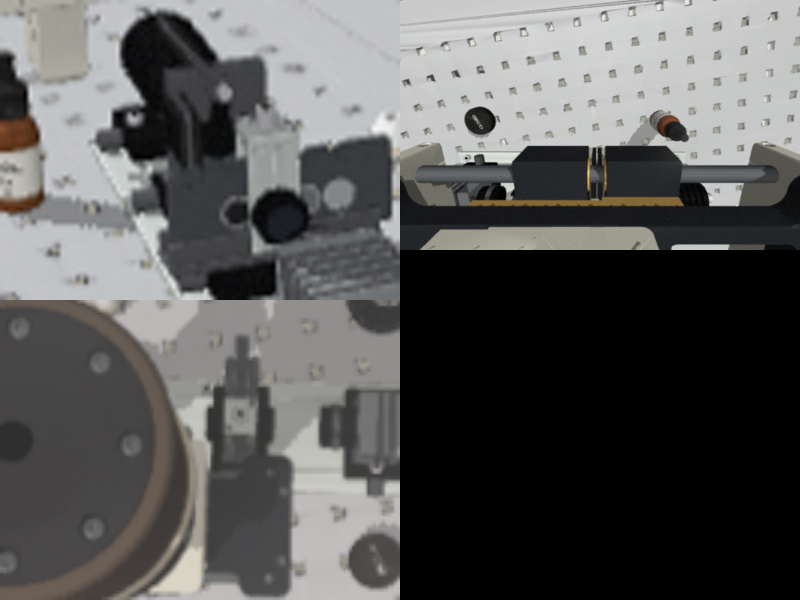

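Tab now at rail x ≈ -0.037 (joint ≈ 0.046–0.047), lever still closed, loose things untouched. Pushing the shutter.

Call:
{"fn": "apply_moves", "kwargs": {
  "targets": [
    {"dp": [0.0099,-0.0017,0],"yaw": 0},
    {"dp": [0.0197,-0.0034,0],"yaw": 0},
    {"dp": [0.0256,-0.0044,0],"yaw": 0},
    {"dp": [0.0286,-0.0049,0],"yaw": 0},
    {"dp": [0.0315,-0.0054,0],"yaw": 0},
    {"dp": [0.0345,-0.006,0],"yaw": 0},
    {"dp": [0.0374,-0.0065,0.0005],"yaw": 0},
    {"dp": [0.0404,-0.007,0.001],"yaw": 0},
    {"dp": [0.0434,-0.0075,0.0015],"yaw": 0},
    {"dp": [0.0463,-0.008,0.002],"yaw": 0},
    {"dp": [0.0493,-0.0085,0.0025],"yaw": 0},
    {"dp": [0.0522,-0.009,0.003],"yaw": 0},
    {"dp": [0.0552,-0.0095,0.0035],"yaw": 0},
    {"dp": [0.0591,-0.0102,0.004],"yaw": 0},
    {"dp": [0.0591,-0.0102,0.004],"yaw": 0}
  ]
}}

```text
time_s: 11.88
tcp_pos: [0.5292, 0.091, 0.1342]
eef_rot: [180.0, 0.0, 170.2]
contact_force: [1.3, 0.6, 0.0]
gripper_width: 0.0002
gripper_force: 0.0
```

Call:
{"fn": "apply_moves", "kwargs": {
  "targets": [
    {"dp": [0.003,-0.0005,0.0005],"yaw": 0},
    {"dp": [0.0059,-0.001,0.001],"yaw": 0},
    {"dp": [0.0089,-0.0015,0.0015],"yaw": 0},
    {"dp": [0.0118,-0.002,0.002],"yaw": 0},
    {"dp": [0.0148,-0.0026,0.003],"yaw": 0},
    {"dp": [0.0177,-0.0031,0.003],"yaw": 0},
    {"dp": [0.0197,-0.0034,0.003],"yaw": 0},
    {"dp": [0.0197,-0.0034,0.003],"yaw": 0}
  ]
}}

```text
time_s: 12.55
tcp_pos: [0.5485, 0.0875, 0.1371]
eef_rot: [-180.0, 0.0, 170.2]
contact_force: [-0.7, -0.1, 0.5]
gripper_width: 0.0007
gripper_force: 0.3
```

```bash
python3 look.py l3
```

```text
12.55 [0.5485 0.0875 0.1371] [-1.8000e+02  2.0000e-02  1.7024e+02] [-0.75 -0.07  0.47]
top tab 92 [[-0.044, -0.0419, 0.0978], [-0.0395, -0.0285, 0.1123], [-0.0269, -0.0151, 0.116]]
top barrel 3 [[-0.0078, -0.0235, 0.0979], [-0.0073, -0.0217, 0.0981], [-0.0072, -0.0198, 0.1016]]
scene tab 174 [[-0.0422, -0.0429, 0.0953], [-0.0362, -0.0327, 0.1035], [-0.0009, -0.0161, 0.1147]]
scene lever 35 [[-0.0065, 0.032, 0.1057], [0.0191, 0.0357, 0.1137], [0.0253, 0.0467, 0.1207]]
scene barrel 95 [[-0.0093, -0.0387, 0.0952], [-0.0005, -0.0308, 0.0972], [0.0112, -0.0185, 0.106]]
```

Call:
{"fn": "apply_moves", "kwargs": {
  "targets": [
    {"dp": [0.001,-0.0002,0],"yaw": 0},
    {"dp": [0.002,-0.0003,0],"yaw": 0},
    {"dp": [0.003,-0.0005,0],"yaw": 0},
    {"dp": [0.004,-0.0007,0],"yaw": 0},
    {"dp": [0.005,-0.0009,0],"yaw": 0},
    {"dp": [0.005,-0.0009,0],"yaw": 0}
  ]
}}

```text
time_s: 13.2
tcp_pos: [0.5531, 0.0866, 0.137]
eef_rot: [-180.0, -0.0, 170.2]
contact_force: [-0.3, -0.4, 0.1]
gripper_width: 0.0003
gripper_force: 0.5
```

Call:
{"fn": "apply_moves", "kwargs": {
  "targets": [
    {"dp": [0.001,-0.0002,0],"yaw": 0},
    {"dp": [0.002,-0.0003,0],"yaw": 0},
    {"dp": [0.002,-0.0003,0],"yaw": 0}
  ]
}}

```text
time_s: 13.45
tcp_pos: [0.5552, 0.0863, 0.1371]
eef_rot: [-180.0, 0.0, 170.2]
contact_force: [-1.2, 0.1, 0.4]
gripper_width: 0.0006
gripper_force: 0.5
```

Call:
{"fn": "apply_moves", "kwargs": {
  "targets": [
    {"dp": [0.001,-0.0002,0],"yaw": 0},
    {"dp": [0.0015,-0.0003,0],"yaw": 0},
    {"dp": [0.0015,-0.0003,0],"yaw": 0}
  ]
}}

```text
time_s: 13.7
tcp_pos: [0.5565, 0.0861, 0.137]
eef_rot: [-180.0, -0.0, 170.2]
contact_force: [-1.9, 0.4, 0.3]
gripper_width: 0.0002
gripper_force: 0.6
```

Call:
{"fn": "apply_moves", "kwargs": {
  "targets": [
    {"dp": [0.001,-0.0002,0],"yaw": 0},
    {"dp": [0.0015,-0.0003,0],"yaw": 0},
    {"dp": [0.0015,-0.0003,0],"yaw": 0}
  ]
}}

```text
time_s: 13.95
tcp_pos: [0.5571, 0.0858, 0.1368]
eef_rot: [-180.0, -0.1, 170.2]
contact_force: [-5.7, 2.4, 2.3]
gripper_width: 0.0005
gripper_force: 3.0
```

Call:
{"fn": "apply_moves", "kwargs": {
  "targets": [
    {"dp": [0.001,-0.0002,0],"yaw": 0},
    {"dp": [0.0015,-0.0003,0],"yaw": 0},
    {"dp": [0.0015,-0.0003,0],"yaw": 0}
  ]
}}

```text
time_s: 14.2
tcp_pos: [0.5575, 0.0856, 0.1366]
eef_rot: [-180.0, -0.2, 170.2]
contact_force: [-9.7, 5.4, 4.9]
gripper_width: 0.0006
gripper_force: 5.6
```

```bash
python3 look.py l4
```

```text
14.2 [0.5575 0.0856 0.1366] [-179.97   -0.21  170.21] [-9.69  5.39  4.91]
top tab 103 [[-0.044, -0.0419, 0.0958], [-0.0384, -0.0284, 0.1121], [-0.0076, -0.0152, 0.1158]]
top barrel 18 [[-0.0111, -0.0326, 0.0952], [-0.0089, -0.0245, 0.097], [0.0023, -0.0186, 0.1066]]
scene tab 173 [[-0.0421, -0.0425, 0.0953], [-0.0361, -0.0324, 0.1035], [-0.0007, -0.0162, 0.1144]]
scene lever 43 [[0.0019, 0.0313, 0.1058], [0.0251, 0.0347, 0.1118], [0.0332, 0.0488, 0.1209]]
scene barrel 93 [[-0.0099, -0.0381, 0.0952], [-0.0003, -0.0287, 0.097], [0.0121, -0.0177, 0.1053]]
```

Firm stop reached (force 2 → 6 → 10 N) at the expected position. Backing off along −x, rising, and checking.

Call:
{"fn": "apply_moves", "kwargs": {
  "targets": [
    {"dp": [-0.005,0.0009,0],"yaw": 0},
    {"dp": [-0.015,0.0026,0.005],"yaw": 0},
    {"dp": [-0.03,0.0052,0.02],"yaw": 0},
    {"dp": [-0.06,0.0104,0.04],"yaw": 0},
    {"dp": [-0.09,0.0155,0.07],"yaw": 0},
    {"dp": [-0.12,0.0207,0.1],"yaw": 0},
    {"dp": [-0.12,0.0207,0.14],"yaw": 0},
    {"dp": [-0.12,-0.02,0.14],"yaw": 0},
    {"dp": [-0.12,-0.06,0.14],"yaw": 0},
    {"dp": [-0.12,-0.1,0.14],"yaw": 0},
    {"dp": [-0.12,-0.14,0.14],"yaw": 0},
    {"dp": [-0.12,-0.18,0.14],"yaw": 0},
    {"dp": [-0.1,-0.22,0.14],"yaw": 0},
    {"dp": [-0.1,-0.26,0.14],"yaw": 0},
    {"dp": [-0.1,-0.26,0.14],"yaw": 0},
    {"dp": [-0.1,-0.26,0.14],"yaw": 0}
  ]
}}

```text
time_s: 15.68
tcp_pos: [0.4589, -0.1768, 0.2771]
eef_rot: [-180.0, 0.0, 170.0]
contact_force: [1.0, 0.3, -0.1]
gripper_width: 0.0004
gripper_force: 0.0
```

```bash
python3 look.py l5; python3 -c "
import cv2,numpy as np
o=np.zeros((600,800,3),'uint8');o[:]=0;o[:300,:400]=cv2.resize(cv2.imread('pics/l5_scene.png')[185:260,220:320],(400,300),interpolation=2);o[300:,:400]=cv2.resize(cv2.imread('pics/l5_top.png')[180:280,230:363],(400,300));o[300:,400:]=cv2.resize(cv2.imread('pics/top0.png')[180:280,230:363],(400,300));o[:300,400:]=cv2.resize(cv2.imread('pics/l5_scene.png')[150:330,190:430],(400,300));cv2.imwrite('pics/l5_m.png',o)"
```

```text
15.6833 [ 0.4589 -0.1768  0.2771] [-1.7998e+02  1.0000e-02  1.6996e+02] [ 0.98  0.3  -0.12]
scene tab 170 [[-0.0422, -0.0419, 0.0953], [-0.0362, -0.0337, 0.1031], [-0.0014, -0.0159, 0.1147]]
scene lever 75 [[0.0161, 0.0317, 0.1067], [0.0234, 0.036, 0.1143], [0.0332, 0.0473, 0.1203]]
scene barrel 92 [[-0.0092, -0.038, 0.0951], [0.0004, -0.0303, 0.0968], [0.012, -0.0173, 0.1057]]
```

View pics/l5_m.png

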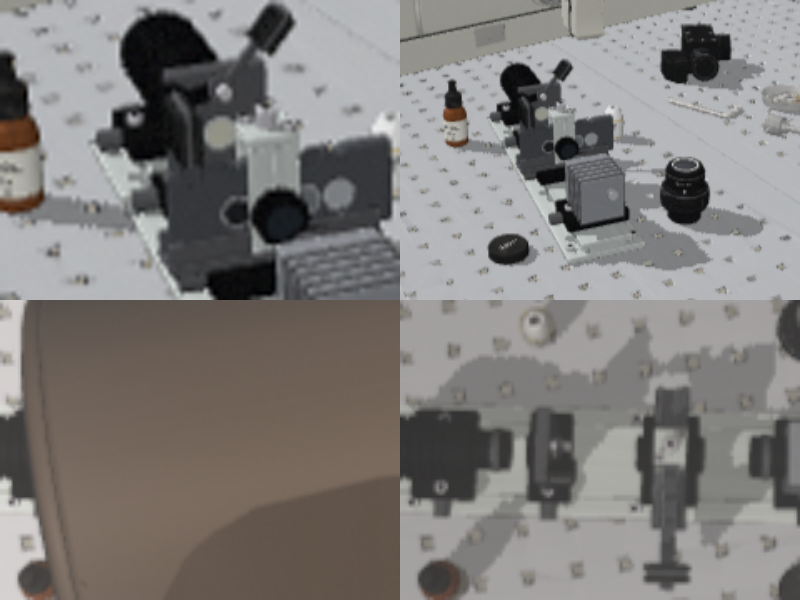

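The paddle now leans fully to +x (mosaic 270,30) and the blade is out of the lamp aperture. The slide is unmoved in its third detent and the loose things are in place.

```bash
python3 -c "
from plant import r
print(r.close_job())"
```

```text
the job is handed in; nothing more can be done
None
```

I pushed the filter slide to its third click while the shutter was closed, then pushed the shutter lever over to its open stop; I handed the job in at about 16 s, with the arm touching nothing and the loose things not disturbed.

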